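# Find the weight that grips, for the sloping board

### The job

I need a weight that will not slide off the sloping board. The two weighted sanding blocks look alike, but one has worn smooth. Slide each of them about 5 cm across the bench top and leave it there, feeling how hard it drags; when both have been slid, lay the one that drags harder flat on the middle of the sloping board, with its long side across the slope, so that it stays there. Leave the other one flat on the bench where you slid it, and leave the round tin alone.

Things in the scene. Friction and masses are not known exactly. Their poses are not given: they have to be found in the camera images.
- block_1_mid (a point): Centre (half-way up) of one of two like-looking red-brown sanding blocks, 56 mm along x, 100 mm along y, 30 mm high, 0.7 kg, lying flat, long side (y) crosswise, free bench before and behind. Which one grips is not marked. Slid on the bench by its side, under its own weight only (not pressed or held up), while moving, the worn one resists with 0.8 to 1.6 N, the gripping one with 4 to 7 N.
- block_2_mid (a point): Centre (half-way up, 15 mm above its underside) of the other sanding block: same look, size, weight and lie. The blocks lie side by side, about 16 cm apart; either may be the one that grips.
- board_top (a point): Centre of the top face of a small fixed sloping board, grey top on plywood, left of the blocks: 150 mm along x (up the slope, away from the robot), 165 mm along y (across the slope), z square to the face. It rises at 15 degrees from its low edge, nearest the robot; the face's centre is 34 mm above the bench. No rim or lip. The gripping block holds on it, the worn one slides off.
- tin_mid (a point): Centre (half-way up) of a round grey lidded tin, 67 mm across and 28 mm high, loose, standing to the right of the blocks; a bystander to be left alone.
Mind the look-alikes: they are no part of the job. What is shaped like the part that bears block_1_mid but orange is not meant.

How it is judged:
On the way:
1. both blocks have been slid 30 to 100 mm from where they started and lie flat on the bench (distance of block_1_mid from where it was at the start of the episode between 0.03 and 0.1 m and distance of block_2_mid from where it was at the start of the episode between 0.03 and 0.1 m and height (world z) of each of block_1_mid, block_2_mid below 0.021 m), for 0.2 s.
At the end, for the whole second after the job is handed in: One block stays flat on the sloping board, centred within 25 mm of the middle of its face, its long side within 17 degrees of straight across the slope; the other lies flat and still on the bench, 30 to 100 mm from where it started; the tin is within 20 mm of where it stood (((distance between block_2_mid and board_top below 0.03 m and z of block_2_mid in the frame of board_top above 0.01 m and angle between the z axis of block_2_mid and the z axis of board_top, either way round below 0.09 rad and angle between the y axis of block_2_mid and the y axis of board_top, either way round below 0.3 rad and distance of block_1_mid from where it was at the start of the episode between 0.03 and 0.1 m and height (world z) of block_1_mid below 0.021 m and angle between block_1_mid's own z axis and vertical below 0.1 rad) or (distance between block_1_mid and board_top below 0.03 m and z of block_1_mid in the frame of board_top above 0.01 m and angle between the z axis of block_1_mid and the z axis of board_top, either way round below 0.09 rad and angle between the y axis of block_1_mid and the y axis of board_top, either way round below 0.3 rad and distance of block_2_mid from where it was at the start of the episode between 0.03 and 0.1 m and height (world z) of block_2_mid below 0.021 m and angle between block_2_mid's own z axis and vertical below 0.1 rad)) and linear speed of each of block_1, block_2 below 0.02 m/s and distance of tin_mid from where it was at the start of the episode below 0.02 m); the robot touches nothing.
It fails at once if the tin is moved more than 30 mm (distance of tin_mid from where it was at the start of the episode above 0.03 m).
It also fails if it takes over 64 s, if anything falls off the work surface, if the arm or the gripper's body presses on something with over 40 N, if the wrist force passes 120 N, or if a joint passes its speed limit or range.

### The arm

A 7-joint arm with a two-finger parallel gripper is mounted at the origin on a cart in front of the work surface, level with it; the furniture and walls round the work are solid. World frame = base frame: x ahead of the robot, y to its left, z up, the work surface at z = 0. Lengths are in m, angles in rad, forces in N, time in s.
With the tool pointing down it reaches from about 0.35 to 0.9 m from the base axis. Payload 7.2 kg.
Tool frame: the origin (TCP) lies at the very end of the fingers, on their centre line; the grasp point (between the pads) lies 19 mm behind it (r.tcp_to_grasp is the distance from the TCP to the grasp point, in m); z points along the fingers, y is the line along which they close (so a half turn about z gives the same grasp; the last joint's range is limited). The gripper opens to 85 mm and grips with 20 to 120 N. Pads are 22 mm wide; open, the fingers measure 114 mm over their backs; the gripper's body (76 mm by 85 mm) begins 54 mm behind the grasp point. The pads swing forward as they close: fully open they stand 13 mm farther back than shut.
Start: joints at [1.145, 0.411, -0.013, 1.596, 0.006, 1.134, -0.082], TCP at [0.219, -0.585, 0.231] pointing down, gripper open.
Joint ranges: [-2.95, 2.95], [-0.29, 1.99], [-1.47, 1.44], [0.14, 2.54], [-1.03, 4.17], [0.13, 1.85], [-2.86, 2.86]. Speed limits (rad/s): [2.39, 2.39, 3.01, 3.01, 3.14, 3.14, 3.14].

### API

Orientations are given as [roll, pitch, yaw] about the fixed x, y, z axes, in that order (R = Rz(yaw) Ry(pitch) Rx(roll)).
In Python, from plant import r, vision, workorder gives the robot as it stands. The module is installed in compiled form; this text tells all that it offers.
- The arm moves only by the tool arm_command, never from a script. Its argument "deltas" is one flat list of numbers, 5 for each row, row after row: the shift along the tool's x, y, z in m, then the turn about the tool's z in degrees, then the closure in counts, from 0 (fully open) to 255 (shut). In form: [tx, ty, tz, roll, hand, tx, ty, tz, roll, hand, ...]. A call has exactly 8 rows; each row shifts and turns the commanded pose from where the row before left it, along the tool's axes as they then stand; what a row does not reach is not made up. A row lasts 1/10 s, in which the tool goes at most 50 mm and 8.59 degrees, less where a joint would pass 70% of its speed; a pose out of reach is approached as far as the arm can. A call with a gripper value outside its range is refused whole. The fingers move at their own pace and stop on an object; "newtons" is the grip in N (left out, the last holds). Time passes only in rows, so rows that do not move let the fingers close, or fill a call up. It gives the time, the measured TCP pose, the force, the opening and the grip force at its end, in the units of the state.
- r.get_state(): the state, without advancing time (a new reading comes with each control period).
- vision.read_camera(name): name is "scene" or "top" or "wrist"; returns (picture, depth): 480x640x3 uint8, red, green, blue; 480x640 float32, m along the optical axis (not along the pixel's ray), 0 where there is no reading.
- vision.calibration(name): a dict with "intrinsics" (3x3 intrinsics, pixels), "R" (3x3) and "t" (3): a world point X has camera coordinates R X + t; the wrist camera has in their place "hand_eye" (4x4, takes a point from camera to tool coordinates, whose origin is the TCP and whose axes are the flange's). Camera axes: x right, y down, z forward; pixel columns grow to the right and rows downward; lengths in m; the calibration is good to about 2 mm. A picture is of the moment at which its call begins: read the wrist's pose just before it. calibration takes no time and is no camera call.
- workorder.close_job(): hands the job in; it is judged then, once.
The state is a dict: "time": time; "joint_pos": joint angles; "qvel": joint speeds; "tau": joint torques, N m; "tool_pos": TCP position; "orientation": TCP orientation; "ft_force": force on the tool from outside, world axes, zero at the start; "torque": the same for the moment, N m; "gripper_width": finger opening in m; "gripper_force": force on a finger pad.
Only numpy, scipy, OpenCV 4.12 (cv2) and the standard library are available. Lean on these libraries where they do the work, as an engineer would, in place of code of your own. Each camera call takes 0.05 s, during which the arm holds its last target. There are 200 camera calls.

## Working session

There is one attempt and no reset: what is moved stays moved. The work goes in short steps, Python scripts to look and compute and a tool call to move; the robot and the scene stay as the last step left them, time stands still between calls to the robot, and variables do not carry over. Pictures are saved under pics/ and viewed, at most 10 in all, crops included, and the job is handed in when it is done.

Besides the shell and the picture viewer there is one more tool, called in YAML: its name, and indented under it one key for each argument. arm_command: Moves the arm, as the interface text tells. Its arguments: {"type":"object","properties":{"deltas":{"type":"array"},"newtons":{"type":"number"}},"required":["deltas"]}

```bash
mkdir -p pics; cat > h.py <<'E'
import numpy as np, cv2
from plant import r, vision, workorder
def look(n):
    s=r.get_state(); p,d=vision.read_camera(n); return s,p,d
def save(p,f): cv2.imwrite('pics/'+f,cv2.cvtColor(p,cv2.COLOR_RGB2BGR))
def world(n,d):
    c=vision.calibration(n); K=c['intrinsics']; v,u=np.mgrid[:480,:640]
    P=np.stack([(u-K[0,2])/K[0,0]*d,(v-K[1,2])/K[1,1]*d,d],-1)
    return (P-c['t'])@c['R']   # R^T (P-t)
E
python3 - <<'E'
from h import *
s,p,d=look('top'); save(p,'top.png'); np.savez('top.npz',p=p,d=d)
s,p2,d2=look('scene'); save(p2,'scene.png'); np.savez('scene.npz',p=p2,d=d2)
print(s)
for n in('top','scene'): print(vision.calibration(n))
E
```

```text
{'time': 0.05, 'joint_pos': array([ 1.14479188,  0.41190357, -0.01271333,  1.59704746,  0.00558138,
        1.13429531, -0.08224367]), 'qvel': array([-0.00193501,  0.00038443,  0.00041174, -0.00083081,  0.00011272,
       -0.00145004, -0.00024992]), 'tau': array([ 3.25929737e-03, -6.02397323e+01,  6.84684925e-01, -3.00423217e+01,
        1.39403003e-02,  6.39920545e-03,  1.52621340e-05]), 'tool_pos': array([ 0.21867971, -0.5849643 ,  0.23044937]), 'orientation': array([-3.13997723e+00,  9.75348188e-05,  3.57778828e-01]), 'ft_force': array([ 0.28113922, -0.61101109,  0.03738748]), 'torque': array([0.00342266, 0.00322982, 0.02609346]), 'gripper_force': 0.0, 'gripper_width': 0.08523783892764514}
{'intrinsics': array([[534.64027559,   0.        , 316.49088416],
       [  0.        , 534.64027559, 245.68829073],
       [  0.        ,   0.        ,   1.        ]]), 'R': array([[ 0.01975082, -0.99969807, -0.01461767],
       [-0.99244907, -0.01783315, -0.12135416],
       [ 0.12105684,  0.01690413, -0.99250163]]), 't': array([-0.28206627,  0.48689509,  0.95204836])}
{'intrinsics': array([[492.61710212,   0.        , 317.17062177],
       [  0.        , 492.61710212, 244.49733018],
       [  0.        ,   0.        ,   1.        ]]), 'R': array([[ 0.48375034, -0.87520451, -0.00163278],
       [-0.36595027, -0.2005757 , -0.90876278],
       [ 0.79502579,  0.44021182, -0.41730989]]), 't': array([-0.47777128,  0.15092252,  0.75281457])}
```

View pics/top.png

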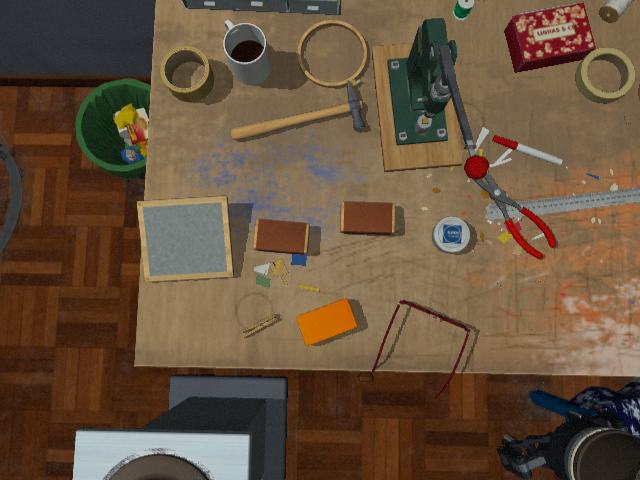

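View pics/scene.png

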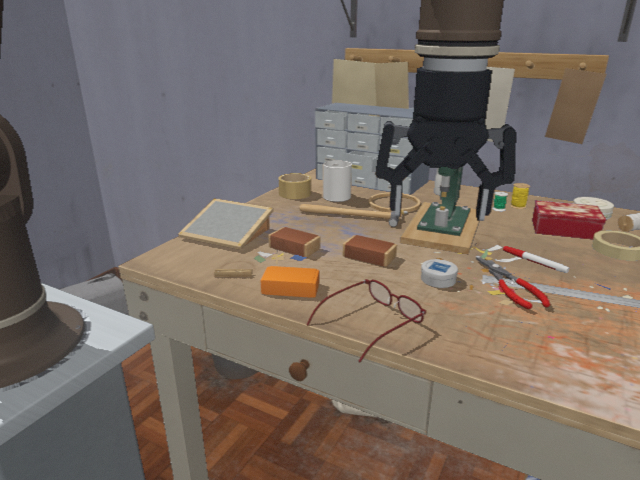

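Top view: the red-brown blocks are at (282,236) and (368,217), the sloping board at (186,238) and the tin at (452,235). The orange block at (327,321) is the look-alike and isn't meant. Next I measure from both views and enlarge a crop to confirm.

```bash
python3 - <<'E'
from h import *
for n in('top','scene'):
    z=np.load(n+'.npz'); p,d=z['p'],z['d']; W=world(n,d)
    hsv=cv2.cvtColor(p,cv2.COLOR_RGB2HSV)
    X,Y,Z=W[...,0],W[...,1],W[...,2]
    inb=(d>0)&(X>.2)&(X<.6)&(Y<.2)&(Y>-.5)&(Z<.1)
    red=inb&((hsv[...,0]<11)|(hsv[...,0]>172))&(hsv[...,1]>110)&(hsv[...,2]<150)
    c,l,st,ce=cv2.connectedComponentsWithStats(red.astype(np.uint8))
    for i in range(1,c):
        if st[i,4]>300:
            m=l==i; q=W[m]; zt=np.percentile(q[:,2],90); t=q[abs(q[:,2]-zt)<.005]
            rr=cv2.minAreaRect((t[:,:2]*1000).astype(np.float32))
            print(n,'red',ce[i].round(),st[i,4],'ztop',zt.round(4),rr)
    if n=='top':
        m=np.zeros((480,640),bool); m[207:270,152:222]=1; m&=d>0
        # bench
        b=np.zeros_like(m); b[250:290,380:420]=1; print('bench z',np.median(Z[b]))
        A=np.c_[X[m],Y[m],np.ones(m.sum())]; k=np.linalg.lstsq(A,Z[m],rcond=None)[0]; print('plane',k,np.degrees(np.arctan(np.hypot(*k[:2]))),np.arctan2(k[1],k[0]))
        bd=(d>0)&(Z>.008)&(Z<.07)&(abs(Z-(X*k[0]+Y*k[1]+k[2]))<.004); bd[:, :125]=0; bd[:,245:]=0;bd[:185]=0;bd[290:]=0
        q=W[bd]; rr=cv2.minAreaRect((q[:,:2]*1000).astype(np.float32)); cx,cy=np.array(rr[0])/1000
        print('board',rr,'z',cx*k[0]+cy*k[1]+k[2])
        t=np.zeros_like(m); t[210:260,425:478]=1; t&=(Z>.015)&(d>0)
        print('tin',cv2.minEnclosingCircle((W[t][:,:2]*1000).astype(np.float32)),np.percentile(Z[t],90))
        save(cv2.resize(p[190:345,130:480],None,fx=2.2,fy=2.2,interpolation=cv2.INTER_CUBIC),'crop.png')
    # obstacles nearby
    print(n,'max z in work area',np.max(Z[inb&(X<.5)]))
E
```

```text
top red [368. 218.] 1049 ztop 0.0329 ((546.9066772460938, -365.60211181640625), (86.70186614990234, 55.64380645751953), 89.56876373291016)
top red [281. 236.] 1009 ztop 0.0331 ((509.1433410644531, -206.78756713867188), (86.7971420288086, 55.53038787841797), 86.45744323730469)
bench z -0.0006579623913343386
plane [ 0.26777737  0.020919   -0.09866993] 15.0344233313351 0.07796252332191564
board ((500.12890625, -31.874473571777344), (145.2017364501953, 165.87477111816406), 4.505537509918213) z 0.03458649076531391
tin ((519.0291748046875, -519.8895263671875), 33.989166259765625) 0.029041373439828214
top max z in work area 0.04605382483199021
scene red [290. 240.] 698 ztop 0.0317 ((505.6381530761719, -208.61175537109375), (86.26563262939453, 57.50894546508789), 86.26996612548828)
scene red [367. 249.] 870 ztop 0.0315 ((544.0911865234375, -366.9490051269531), (85.03595733642578, 57.03411865234375), 89.32752990722656)
scene red [262. 464.] 1291 ztop -0.7568 ((552.8912353515625, -49.485443115234375), (146.0205078125, 306.2240905761719), 29.417207717895508)
scene max z in work area 0.04484819945454824
```

View pics/crop.png

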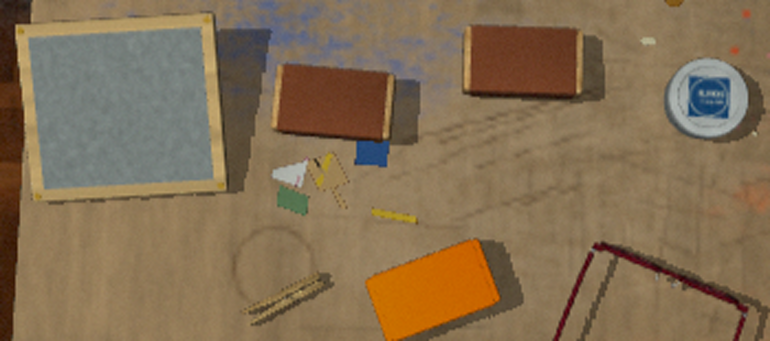

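The crop confirms two red-brown blocks, A at (282,236) and B at (368,217), plus the orange one, which I'll ignore. The plan is to straddle each block with open fingers along x and push with one pad. A goes +x (free behind it) and B goes −x (away from the press). First I rotate, then go above B.

arm_command:
  deltas: [0,0,0,-8.5,0,0,0,0,-8.5,0,0,0,0,-8.5,0,0,0,0,-8.5,0,0,0,0,-8.5,0,0,0,0,-8.5,0,0,0,0,-8.5,0,0,0,0,-8.5,0]
  newtons: 50

```text
time: 0.9
tool_pos: [0.2187, -0.5851, 0.2308]
orientation: [-3.141, -0.001, 1.551]
ft_force: [-0.2, -0.2, 0.5]
gripper_width: 0.0855
gripper_force: 0.0
```

arm_command:
  deltas: [0.025,0.035,0,-1,0,0.03,0.04,0,0,0,0.03,0.04,0,0,0,0.03,0.04,0,0,0,0.03,0.04,0,0,0,0.03,0.04,0,0,0,0.025,0.04,0,0,0,0.015,0.04,0,0,0]

```text
time: 1.7
tool_pos: [0.5379, -0.3711, 0.2313]
orientation: [-3.141, -0.001, 1.564]
ft_force: [-0.6, -0.5, 0.2]
gripper_width: 0.0856
gripper_force: 0.0
```

arm_command:
  deltas: [0,0.01,0.02,0,0,0,0,0.03,0,0,0,0,0.03,0,0,0,0,0.03,0,0,0,0,0.01,0,0,0,0,0,0,0,0,0,0,0,0,0,0,0,0,0]

```text
time: 2.5
tool_pos: [0.547, -0.3745, 0.1131]
orientation: [3.139, 0.001, 1.562]
ft_force: [0.4, 0.1, 0.3]
gripper_width: 0.0857
gripper_force: 0.0
```

```bash
cat >> h.py <<'E'
from scipy.spatial.transform import Rotation as Ro
def wristW(s,d):
    c=vision.calibration('wrist'); K=c['intrinsics']; H=c['hand_eye']; v,u=np.mgrid[:480,:640]
    P=np.stack([(u-K[0,2])/K[0,0]*d,(v-K[1,2])/K[1,1]*d,d],-1)
    P=P@H[:3,:3].T+H[:3,3]
    return P@Ro.from_euler('xyz',s['orientation']).as_matrix().T+s['tool_pos']
def reds(n,W,p,d,zmax=.1):
    hsv=cv2.cvtColor(p,cv2.COLOR_RGB2HSV); X,Y,Z=W[...,0],W[...,1],W[...,2]
    red=(d>0)&(X>.3)&(X<.7)&(Y<.2)&(Y>-.5)&(Z<zmax)&(Z>-.05)&((hsv[...,0]<11)|(hsv[...,0]>172))&(hsv[...,1]>110)&(hsv[...,2]<150)
    c,l,st,ce=cv2.connectedComponentsWithStats(red.astype(np.uint8))
    for i in range(1,c):
        if st[i,4]>300:
            q=W[l==i]; zt=np.percentile(q[:,2],90); t=q[abs(q[:,2]-zt)<.005]
            rr=cv2.minAreaRect((t[:,:2]*1000).astype(np.float32))
            print(n,ce[i].round(),st[i,4],'ztop',zt.round(4),np.round(rr[0],1),np.round(rr[1],1),round(rr[2],1))
E
python3 - <<'E'
from h import *
s,p,d=look('wrist'); save(p,'w1.png'); reds('wrist',wristW(s,d),p,d); print(s['tool_pos'],s['orientation'])
E
```

```text
wrist [235.   8.] 1827 ztop 0.0321 [ 506.5 -248.6] [ 9.1 56.1] 89.7
wrist [312. 230.] 13633 ztop 0.0323 [ 546.  -366.6] [88.1 55.5] 88.9
wrist [ 26. 317.] 357 ztop 0.0354 [ 372.  -415.3] [ 5.3 32.9] 65.1
wrist [ 68. 352.] 716 ztop 0.0439 [ 385.  -447.1] [27.  4.] 66.7
[ 0.54704374 -0.37452422  0.11314067] [3.13923375e+00 1.47757447e-03 1.56183785e+00]
```

View pics/w1.png

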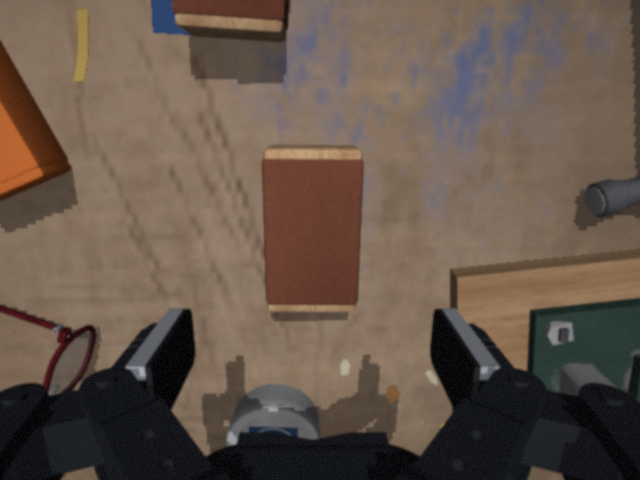

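The wrist view shows block B at (312,230), centred at (0.546, −0.3665) with its top about 31 mm up, between the two open fingers. The tin and press base are clear of the path. Now I straddle it.

arm_command:
  deltas: [0.008,-0.001,0,0,0,0,0,0.02,0,0,0,0,0.02,0,0,0,0,0.02,0,0,0,0,0.02,0,0,0,0,0.015,0,0,0,0,0.01,0,0,0,0,0,0,0]

```text
time: 3.35
tool_pos: [0.5446, -0.3653, 0.0052]
orientation: [-3.14, -0.001, 1.562]
ft_force: [-0.5, 1.0, 0.3]
gripper_width: 0.0857
gripper_force: 0.0
```

arm_command:
  deltas: [0,0,0,0,40,0,0,0,0,40,0,0,0,0,40,0,0,0,0,40,0,0,0,0,40,0,0,0,0,40,0,0,0,0,40,0,0,0,0,40]

```text
time: 4.15
tool_pos: [0.5452, -0.3659, 0.0063]
orientation: [-3.142, -0.0, 1.562]
ft_force: [-0.3, 0.2, -0.0]
gripper_width: 0.072
gripper_force: 0.0
```

arm_command:
  deltas: [0,-0.004,0,0,40,0,-0.004,0,0,40,0,-0.004,0,0,40,0,-0.004,0,0,40,0,-0.004,0,0,40,0,-0.004,0,0,40,0,-0.004,0,0,40,0,-0.004,0,0,40]

```text
time: 4.95
tool_pos: [0.513, -0.3656, 0.0063]
orientation: [3.141, 0.0, 1.562]
ft_force: [5.0, 0.3, -2.2]
gripper_width: 0.072
gripper_force: 2.1
```

arm_command:
  deltas: [0,-0.003,0,0,40,0,-0.003,0,0,40,0,-0.003,0,0,40,0,-0.003,0,0,40,0,-0.003,0,0,40,0,-0.003,0,0,40,0,-0.003,0,0,40,0,-0.003,0,0,40]

```text
time: 5.75
tool_pos: [0.489, -0.3654, 0.0063]
orientation: [3.142, 0.0, 1.562]
ft_force: [4.8, -0.5, -0.9]
gripper_width: 0.072
gripper_force: 2.2
```

B drags at about 4.9 N, so it looks like the gripping one. I'll back off and do A.

arm_command:
  deltas: [0,0.004,0,0,20,0,0.004,0,0,0,0,0,0,0,0,0,0,-0.01,0,0,0,0,-0.02,0,0,0,0,-0.03,0,0,0,0,-0.03,0,0,0,0,-0.015,0,0]

```text
time: 6.55
tool_pos: [0.4982, -0.3661, 0.1146]
orientation: [3.139, 0.002, 1.562]
ft_force: [1.1, -0.6, -0.2]
gripper_width: 0.0858
gripper_force: 0.0
```

arm_command:
  deltas: [0.02,0,0,0,0,0.03,0.005,0,0,0,0.03,0.005,0,0,0,0.03,0,0,0,0,0.03,0,0,0,0,0.01,0,0,3,0,0,0,0,0,0,0,0,0,0,0]

```text
time: 7.35
tool_pos: [0.5084, -0.2162, 0.1113]
orientation: [-3.141, 0.001, 1.511]
ft_force: [0.8, 0.1, 0.7]
gripper_width: 0.0854
gripper_force: 0.0
```

```bash
python3 - <<'E'
from h import *
s,p,d=look('wrist'); reds('wrist',wristW(s,d),p,d); print(s['tool_pos'],s['orientation'])
s,p,d=look('top'); reds('top',world('top',d),p,d)
E
```

```text
wrist [313. 230.] 13808 ztop 0.0323 [ 508.3 -207.7] [88.1 55.7] 86.0
wrist [308. 419.] 2560 ztop 0.0323 [ 496.7 -336.3] [55.8 28.9] 0.5
[ 0.50835307 -0.21624035  0.11133098] [-3.14134081e+00  7.23959228e-04  1.51096922e+00]
top [367. 244.] 958 ztop 0.0329 [ 496.8 -365.9] [55.4 86.1] 0.5
```

arm_command:
  deltas: [0.008,0,0,0,0,0,0,0.02,0,0,0,0,0.02,0,0,0,0,0.02,0,0,0,0,0.02,0,0,0,0,0.015,0,0,0,0,0.01,0,0,0,0,0,0,0]

```text
time: 8.25
tool_pos: [0.5083, -0.2073, 0.0051]
orientation: [-3.14, -0.001, 1.51]
ft_force: [0.1, -0.3, 0.2]
gripper_width: 0.0851
gripper_force: 0.0
```

arm_command:
  deltas: [0,0,0,0,40,0,0,0,0,40,0,0,0,0,40,0,0,0,0,40,0,0,0,0,40,0,0,0,0,40,0,0,0,0,40,0,0,0,0,40]

```text
time: 9.05
tool_pos: [0.509, -0.2076, 0.0063]
orientation: [3.142, 0.0, 1.51]
ft_force: [0.4, -1.1, -1.5]
gripper_width: 0.0721
gripper_force: 0.0
```

arm_command:
  deltas: [0,0.004,0,0,40,0,0.004,0,0,40,0,0.004,0,0,40,0,0.004,0,0,40,0,0.004,0,0,40,0,0.004,0,0,40,0,0.004,0,0,40,0,0.004,0,0,40]

```text
time: 9.85
tool_pos: [0.5413, -0.2095, 0.0062]
orientation: [-3.141, -0.0, 1.51]
ft_force: [-1.4, -0.1, -0.1]
gripper_width: 0.0723
gripper_force: 0.6
```

arm_command:
  deltas: [0,0.003,0,0,40,0,0.003,0,0,40,0,0.003,0,0,40,0,0.003,0,0,40,0,0.003,0,0,40,0,0.003,0,0,40,0,0.003,0,0,40,0,0.003,0,0,40]

```text
time: 10.65
tool_pos: [0.5652, -0.211, 0.0063]
orientation: [3.142, 0.0, 1.51]
ft_force: [-0.2, -0.2, -0.1]
gripper_width: 0.0719
gripper_force: 0.6
```

A drags at about 1 N (worn) against B's 4.9 N, so B goes on the board.

arm_command:
  deltas: [0,-0.004,0,0,20,0,-0.004,0,0,0,0,0,0,0,0,0,0,-0.01,0,0,0,0,-0.02,0,0,0,0,-0.03,0,0,0,0,-0.03,0,0,0,0,-0.015,-3,0]

```text
time: 11.45
tool_pos: [0.5584, -0.2107, 0.115]
orientation: [3.138, 0.001, 1.563]
ft_force: [-0.1, 0.6, -0.5]
gripper_width: 0.0855
gripper_force: 0.0
```

arm_command:
  deltas: [-0.015,-0.006,0,0,0,-0.03,-0.012,0,0,0,-0.03,-0.012,0,0,0,-0.03,-0.012,0,0,0,-0.03,-0.012,0,0,0,-0.02,-0.006,0,0,0,0,0,0,0,0,0,0,0,0,0]

```text
time: 12.25
tool_pos: [0.4944, -0.3657, 0.1106]
orientation: [-3.141, -0.001, 1.559]
ft_force: [-0.9, -0.0, -0.4]
gripper_width: 0.0855
gripper_force: 0.0
```

```bash
python3 - <<'E'
from h import *
s,p,d=look('wrist'); reds('wrist',wristW(s,d),p,d); print(s['tool_pos'],s['orientation'])
s,p,d=look('top'); reds('top',world('top',d),p,d)
E
```

```text
wrist [429.  19.] 4476 ztop 0.0322 [ 553.4 -245.5] [18.6 56. ] 87.4
wrist [317. 246.] 13496 ztop 0.0323 [ 496.4 -366.4] [88.2 55.8] 89.4
wrist [ 65. 316.] 869 ztop 0.0354 [ 344.3 -404.6] [ 5.9 83.5] 68.2
[ 0.49444472 -0.36569922  0.11055059] [-3.14061611e+00 -6.58763104e-04  1.55945722e+00]
top [283. 211.] 1070 ztop 0.0333 [ 556.5 -209.8] [86.9 55.6] 86.1
```

arm_command:
  deltas: [0,0.002,0.01,0,0,0,0,0.02,0,0,0,0,0.02,0,0,0,0,0.02,0,0,0,0,0.015,0,0,0,0,0.01,0,0,0,0,0.005,0,0,0,0,0,0,0]
  newtons: 60

```text
time: 13.15
tool_pos: [0.4976, -0.3646, 0.0108]
orientation: [-3.141, -0.0, 1.562]
ft_force: [-0.9, -0.5, 0.5]
gripper_width: 0.0855
gripper_force: 0.0
```

arm_command:
  deltas: [0,0,0,0,255,0,0,0,0,255,0,0,0,0,255,0,0,0,0,255,0,0,0,0,255,0,0,0,0,255,0,0,0,0,255,0,0,0,0,255]

```text
time: 13.95
tool_pos: [0.4976, -0.3654, 0.0126]
orientation: [3.141, 0.001, 1.562]
ft_force: [-1.2, 1.2, 6.4]
gripper_width: 0.0537
gripper_force: 65.6
```

arm_command:
  deltas: [0,0,-0.005,0,255,0,0,-0.01,0,255,0,0,-0.02,0,255,0,0,-0.03,0,255,0,0,-0.03,0,255,0,0,-0.02,0,255,0,0,0,0,255,0,0,0,0,255]

```text
time: 14.75
tool_pos: [0.4971, -0.3649, 0.126]
orientation: [-3.141, 0.0, 1.562]
ft_force: [-0.5, -0.8, -6.3]
gripper_width: 0.0529
gripper_force: 65.2
```

arm_command:
  deltas: [0.01,0,0,0,255,0.02,0,0,0,255,0.03,0,0,0,255,0.03,0,0,0,255,0.03,0,0,0,255,0.03,0,0,0,255,0.03,0,0,0,255,0.03,0,0,0,255]

```text
time: 15.55
tool_pos: [0.4981, -0.1527, 0.1249]
orientation: [-3.139, -0.001, 1.563]
ft_force: [0.1, 0.5, -6.6]
gripper_width: 0.0534
gripper_force: 65.1
```

arm_command:
  deltas: [0.03,0,0,0,255,0.03,0,0,0,255,0.03,0,0,0,255,0.02,0,0,0,255,0.01,0,0,-2,255,0,0,0,-3,255,0,0,0,0,255,0,0,0,0,255]

```text
time: 16.35
tool_pos: [0.4999, -0.0357, 0.1257]
orientation: [-3.14, 0.0, 1.648]
ft_force: [-0.0, 0.6, -7.3]
gripper_width: 0.0536
gripper_force: 65.1
```

```bash
python3 - <<'E'
from h import *
s,p,d=look('wrist'); save(p,'w2.png'); W=wristW(s,d); reds('wrist',W,p,d,.2); print(s['tool_pos'],s['orientation'],s['ft_force'])
s,p,d=look('scene'); save(p,'s2.png'); reds('scene',world('scene',d),p,d,.2)
E
```

```text
wrist [312. 324.] 33652 ztop 0.1453 [498.8 -35.1] [56.3 85.9] 5.0
[ 0.49994542 -0.03565554  0.12569773] [-3.14037549e+00  6.39051428e-05  1.64785889e+00] [-0.03308445  0.55489396 -7.25266865]
scene [228. 180.] 318 ztop 0.1446 [497.3 -48.3] [54.6 64.4] 2.7
scene [303. 233.] 682 ztop 0.0317 [ 553.3 -212.6] [83.8 56.4] 84.6
```

View pics/w2.png

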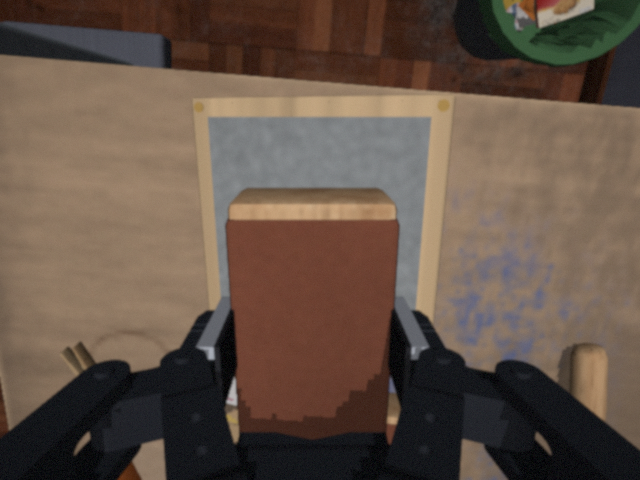

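View pics/s2.png

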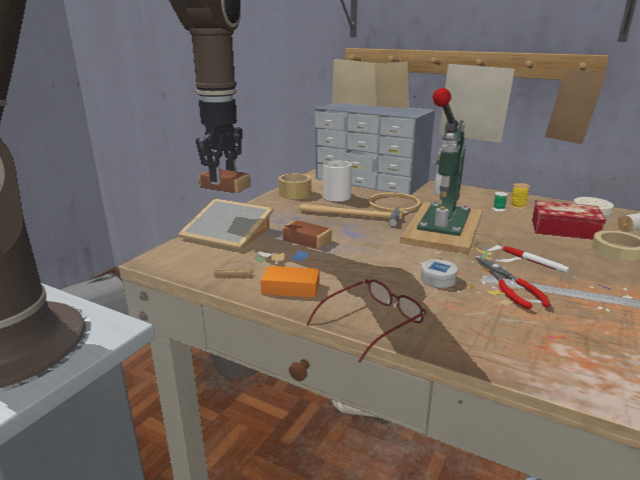

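The wrist view shows the held block over the grey face, square to the board within about 1°. The scene view shows it clear above the board, with A flat on the bench and the tin untouched. Lowering now.

arm_command:
  deltas: [0.003,0.003,0,0,255,0,0,0.01,0,255,0,0,0.015,0,255,0,0,0.015,0,255,0,0,0.012,0,255,0,0,0.01,0,255,0,0,0,0,255,0,0,0,0,255]

```text
time: 17.25
tool_pos: [0.5033, -0.0317, 0.0643]
orientation: [-3.141, -0.0, 1.649]
ft_force: [-0.6, 0.4, -6.9]
gripper_width: 0.0533
gripper_force: 65.2
```

arm_command:
  deltas: [0,0,0.002,0,255,0,0,0.002,0,255,0,0,0.001,0,255,0,0,0.001,0,255,0,0,0.001,0,255,0,0,0.001,0,255,0,0,0,0,255,0,0,0,0,255]

```text
time: 18.05
tool_pos: [0.5032, -0.0318, 0.0563]
orientation: [-3.142, 0.0, 1.649]
ft_force: [0.6, -0.6, -7.2]
gripper_width: 0.0535
gripper_force: 65.3
```

arm_command:
  deltas: [0,0,0.0005,0,255,0,0,0.0005,0,255,0,0,0.0005,0,255,0,0,0.0005,0,255,0,0,0.0005,0,255,0,0,0,0,255,0,0,0,0,255,0,0,0,0,255]

```text
time: 18.85
tool_pos: [0.5033, -0.0318, 0.0548]
orientation: [3.141, 0.001, 1.649]
ft_force: [-5.3, -0.4, 6.7]
gripper_width: 0.0538
gripper_force: 66.9
```

Edge contact (about 14 N). Releasing gradually.

arm_command:
  deltas: [0,0,0,0,90,0,0,0,0,84,0,0,0,0,78,0,0,0,0,70,0,0,0,0,60,0,0,0,0,40,0,0,0,0,20,0,0,0,0,0]

```text
time: 19.65
tool_pos: [0.5037, -0.0318, 0.054]
orientation: [3.141, 0.0, 1.649]
ft_force: [-0.2, -0.6, 0.1]
gripper_width: 0.0855
gripper_force: 0.0
```

arm_command:
  deltas: [0,0,0,0,0,0,0,0,0,0,0,0,0,0,0,0,0,-0.003,0,0,0,0,-0.005,0,0,0,0,-0.01,0,0,0,0,-0.02,0,0,0,0,-0.03,0,0]

```text
time: 20.45
tool_pos: [0.5023, -0.0317, 0.1222]
orientation: [-3.139, -0.001, 1.65]
ft_force: [-0.1, -0.7, 0.8]
gripper_width: 0.0852
gripper_force: 0.0
```

arm_command:
  deltas: [0,0,-0.03,0,0,0,0,-0.03,0,0,0,0,-0.02,0,0,0,0,0,0,0,0,0,0,0,0,0,0,0,0,0,0,0,0,0,0,0,0,0,0,0]

```text
time: 21.25
tool_pos: [0.5028, -0.0318, 0.201]
orientation: [-3.14, -0.0, 1.649]
ft_force: [0.3, -0.1, -0.1]
gripper_width: 0.0856
gripper_force: 0.0
```

```bash
python3 - <<'E'
from h import *
s,p,d=look('wrist'); save(p,'w3.png'); W=wristW(s,d)
hsv=cv2.cvtColor(p,cv2.COLOR_RGB2HSV)
m=(d>0)&((hsv[...,0]<11)|(hsv[...,0]>172))&(hsv[...,1]>110)&(hsv[...,2]<150)&(W[...,2]<.1)&(W[...,2]>.03)
c,l,st,ce=cv2.connectedComponentsWithStats(m.astype(np.uint8)); i=1+st[1:,4].argmax(); q=W[l==i]
k=np.linalg.lstsq(np.c_[q[:,:2],np.ones(len(q))],q[:,2],rcond=None)[0]
n=np.array([-k[0],-k[1],1]);n/=np.linalg.norm(n)
print(st[i],'slope',k,np.degrees(np.arccos(n[2])))
rr=cv2.minAreaRect((q[:,:2]*1000).astype(np.float32)); c0=np.array(rr[0])/1000; c=np.r_[c0,c0@k[:2]+k[2]]
print(rr,'top',c,'mid',c-.015*n,'under',c-.03*n)
s,p,d=look('top'); W=world('top',d); reds('top',W,p,d)
t=np.zeros((480,640),bool); t[210:260,425:478]=1; t&=(W[...,2]>.015)&(d>0)
print('tin',cv2.minEnclosingCircle((W[t][:,:2]*1000).astype(np.float32)))
E
```

```text
[ 267  164   82  124 9179] slope [ 0.21129779  0.0127932  -0.03889899] 11.952198072647597
((498.55462646484375, -33.161380767822266), (58.18889617919922, 87.97290802001953), 4.185426235198975) top [ 0.49855463 -0.03316138  0.06602026] mid [ 0.50165538 -0.03297364  0.05134545] under [ 0.50475614 -0.03278591  0.03667064]
top [283. 211.] 981 ztop 0.0331 [ 556.4 -209.6] [86.8 56.1] 86.1
top [181. 238.] 1020 ztop 0.0715 [504.  -32.6] [40.7 87.1] 6.2
tin ((519.3361206054688, -519.5643310546875), 34.070777893066406)
```

View pics/w3.png

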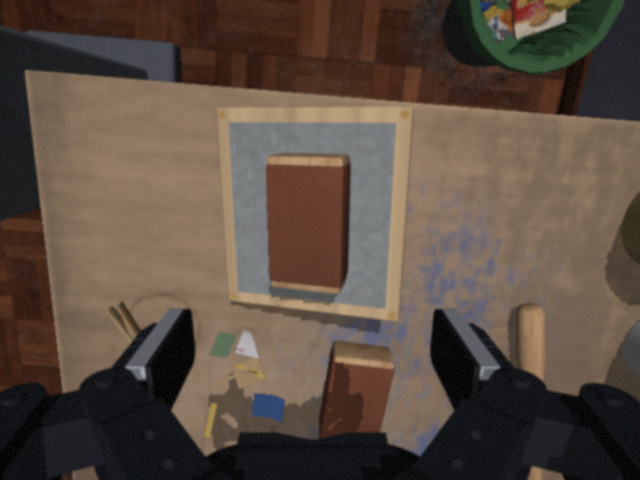

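The view shows the block centred on the grey face at (308,222), and A flat below it at (357,390). I'll check the tilt with a robust plane fit, since the last fit probably included a side face, and hand in if it's good.

```bash
python3 - <<'E'
from h import *
ok=[]
for n in('wrist','top'):
    s,p,d=look(n); W=wristW(s,d) if n=='wrist' else world('top',d)
    hsv=cv2.cvtColor(p,cv2.COLOR_RGB2HSV)
    m=(d>0)&((hsv[...,0]<11)|(hsv[...,0]>172))&(hsv[...,1]>110)&(hsv[...,2]<150)&(W[...,2]<.1)&(W[...,2]>.035)&(W[...,1]>-.15)
    m=cv2.erode(m.astype(np.uint8),np.ones((9,9)))>0; q=W[m]
    for _ in range(6):
        k=np.linalg.lstsq(np.c_[q[:,:2],np.ones(len(q))],q[:,2],rcond=None)[0]
        e=abs(q[:,:2]@k[:2]+k[2]-q[:,2]); q=q[e<max(.0015,2*np.median(e))]
    a=np.degrees(np.arctan(np.hypot(*k[:2]))); print(n,len(q),k,a); ok.append(abs(a-15)<2.5)
if all(ok): print(workorder.close_job())
E
```

```text
wrist 5107 [ 0.26645451  0.01966895 -0.06559579] 14.95884517142457
top 0 [0. 0. 0.] 0.0
  return _methods._mean(a, axis=axis, dtype=dtype,
  ret = ret.dtype.type(ret / rcount)
```

The wrist fit gives a 14.96° tilt, so the block lies flat on the board. The top view was blocked by the gripper. Handing in.

```bash
python3 -c "
from plant import workorder; print(workorder.close_job())"
```

```text
the job is handed in; nothing more can be done
None
```

The job is handed in, though it returned no verdict: the right-hand block dragged harder (about 4.9 N against about 1 N) and lies flat near the middle of the sloping board, long side across; the worn one lies flat on the bench about 48 mm from its start, and the tin was not moved.

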